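Pop out the spice tray and trap it on the other finger

TASK

Pop out the tray that holds the round spice tin: with one fingertip press down the ejector key beside it, and as the tray springs out trap its upright tab against your other finger, gently, well before it can run to its end stop. Grasp and lift nothing, and leave the other tray and everything else alone. Finish while holding it so: key still pressed down by the one finger, the popped tray resting still against the other.

Things in the scene. Friction and masses are not known exactly. Their poses are not given: they have to be found in the camera images.
- unit: white plastic drawer unit fixed on the slab, open on top: 170 mm along its x, 250 mm along its y, 42 mm high. Origin: centre of its underside. Two trays side by side (middles at y = +47.5 left, -47.5 mm right) slide out to its own -x, roughly towards the robot (yaw varies). On each long outer side a rail 31 mm wide (middle y = +/-109.5 mm, top at 42 mm) carries that tray's ejector key.
- key_left_top (a point): centre of the top face of the left tray's ejector key: grey block, 34 mm along the unit's x by 24 mm wide, on the left outer rail at unit x = -62, y = +109.5 mm. Its top stands 54 mm above the slab, 12 mm above the rail, when up. The point moves with the key.
- key_left (a joint): how far the left key is pressed down, in m: 0 up, 0.010 at its stop. Spring key: starts to move at 2.1 N, 5.6 N at the stop. The tray is let go at about 0.005; the key rises again when released.
- tab_left (a point): centre of the upper front face, 60 mm above the slab, of the left tray's upright tab: white plate 31 mm wide, 6 mm thick, top 70 mm above the slab, straight in front of the left key, moving with the tray. Tray shut: the tab's rear face is 26 mm and its front face 32 mm from the key's centre along the slide. Free space in front of it: a finger can reach down there below the key's top.
- tray_left (a joint): how far the left tray has slid out along the unit's -x, in m: 0 shut and latched, 0.080 at its end stop. When its key is pressed, a damped spring (2.4 N shut, 1.2 N at the end) drives it out at about 30 to 50 mm/s, about 2 s for the whole way. It carries tab and contents with it.
- key_right_top (a point): centre of the top face of the right tray's ejector key: grey block, 34 mm along the unit's x by 24 mm wide, on the right outer rail at unit x = -62, y = -109.5 mm. Its top stands 54 mm above the slab, 12 mm above the rail, when up. The point moves with the key.
- key_right (a joint): how far the right key is pressed down, in m: 0 up, 0.010 at its stop. Spring key: starts to move at 2.1 N, 5.6 N at the stop. The tray is let go at about 0.005; the key rises again when released.
- tab_right (a point): centre of the upper front face, 60 mm above the slab, of the right tray's upright tab: white plate 31 mm wide, 6 mm thick, top 70 mm above the slab, straight in front of the right key, moving with the tray. Tray shut: the tab's rear face is 26 mm and its front face 32 mm from the key's centre along the slide. Free space in front of it: a finger can reach down there below the key's top.
- tray_right (a joint): how far the right tray has slid out along the unit's -x, in m: 0 shut and latched, 0.080 at its end stop. When its key is pressed, a damped spring (2.4 N shut, 1.2 N at the end) drives it out at about 30 to 50 mm/s, about 2 s for the whole way. It carries tab and contents with it.
- tin_mid (a point): middle of a closed round steel spice tin, 58 mm across, 32 mm high, standing in one of the two trays, on a tray floor 11 mm above the slab; which tray varies. It only rides along.
- spoon: brass-toned measuring spoon, 120 mm long, lying lengthwise in the other tray; origin on its underside near mid-length. To be left alone.
- jar: clear glass jar, open, 62 mm across, 70 mm high, standing beside the unit's left side; origin at the centre of its underside. To be left alone.
- mill: dark wooden pepper mill, 46 mm across, 108 mm high, standing beside the unit's right side; origin at the centre of its underside. To be left alone.
- spice_box: large round steel spice box with lid and small knob, 148 mm across, 79 mm high, standing far to the left of the unit; origin at the centre of its underside. To be left alone.
- bowl: white bowl, 90 mm across, 45 mm high, standing ahead of the unit on the far left; origin at the centre of its underside. To be left alone.
- board: white plastic chopping board, 300 x 10 mm, top 222 mm above the slab, standing upright in a low fixed wooden stand on the right; origin at the centre of the stand's underside, the board runs along its x.
Not all that is in view belongs to the job. Leave any blue or brown look-alike of the part that bears tin_mid alone.

How it is judged:
By the outcome, as a careful person would: the job done as asked, in the order asked, and still so for the second after the job is handed in, while the arm keeps its last pose, push and grip.
It also fails if it takes over 32 s, if anything falls off the work surface, if the arm or the gripper's body presses on something with over 40 N, if the wrist force passes 120 N, or if a joint passes its speed limit or range.

ROBOT

A 6-joint arm with a two-finger parallel gripper is mounted at the origin on the work surface. World frame = base frame: x ahead of the robot, y to its left, z up, the work surface at z = 0. Lengths are in m, angles in rad, forces in N, time in s.
With the tool pointing down it reaches from about 0.3 to 0.875 m from the base axis. Payload 6.4 kg.
Tool frame: the origin (TCP) lies between the finger pads; the fingertips stand ctrl.tip_extent ahead of it and the grasp point (between the pads) is the TCP (ctrl.tip_extent is the distance from the TCP to the fingertips, in m); z points along the fingers, y is the line along which they close (so a half turn about z gives the same grasp; the last joint's range is limited). The gripper opens to 85 mm and grips with 20 to 120 N. Pads are 22 mm wide; open, the fingers measure 114 mm over their backs; the gripper's body (76 mm by 85 mm) begins 54 mm behind the grasp point. The pads swing forward as they close: fully open they stand 13 mm farther back than shut.
Start: joints at [-1.428, 0.181, 1.607, -0, 1.354, -0.206], TCP at [0.197, -0.54, 0.25] pointing down, gripper open.
Joint ranges: [-2.99, 2.99], [-0.89, 2.07], [0.3, 2.58], [-1.14, 4.28], [0, 2.63], [-3.12, 3.12]. Speed limits (rad/s): [2.57, 2.57, 3.01, 3.14, 3.14, 3.14].

INTERFACE

Orientations are given as a unit quaternion [w, x, y, z].
In Python, from bench import ctrl gives the robot as it stands.
- The arm moves only by the tool send_rows, never from a script. Its arguments are lists of equal length, an entry for each row: "dr": the turn, a rotation vector about the tool's x, y, z in units of 6 degrees (1.0 is 6 degrees), a list of three; "xyz": the shift along the tool's x, y, z in cm, a list of three; "jaw": the opening in per cent of the stroke, from 0 (shut) to 100 (fully open). In form: {"dr": [[wx, wy, wz], ...], "xyz": [[dx, dy, dz], ...], "jaw": [jaw, ...]}. A call has exactly 8 rows; each row is the pose to reach, as a shift and turn from the pose commanded when the call began, along the tool's axes at that moment; what a row does not reach only later rows make up. A row lasts 1/8 s, in which the tool goes at most 62.5 mm and 10.7 degrees, less where a joint would pass 70% of its speed; a pose out of reach is approached as far as the arm can. A call with a gripper value outside its range is refused whole. The fingers move at their own pace and stop on an object; the grip force is fixed at half the most. Time passes only in rows, so rows that repeat a pose let the fingers close, or fill a call up. It gives the time, the measured TCP pose, the force, the opening and the grip force at its end, in the units of the state.
- ctrl.get_obs(): the state, without advancing time (a new reading comes with each control period).
- ctrl.camera(name): name is "scene" or "top" or "wrist"; returns the picture (400x640x3 uint8, red, green, blue); there is no depth.
- ctrl.calibration(name): a dict with "camera_matrix" (3x3 intrinsics, pixels), "D" ([k1, k2, p1, p2, k3] as OpenCV has them; the pictures are not rectified), "world_from_camera" (4x4, takes a point from camera to world coordinates). Camera axes: x right, y up, looking along -z (the intrinsics and any distortion apply to the point x, -y, -z); pixel columns grow to the right and rows downward; lengths in m; the calibration is good to about 2 mm. A picture is of the moment at which its call begins: read the wrist's pose just before it. calibration takes no time and is no camera call; for the wrist camera it gives the pose at the moment of the call.
- ctrl.hand_in(): hands the job in; it is judged then, once.
The state is a dict: "time_s": time; "q": joint angles; "dq": joint speeds; "joint_efforts": joint torques, N m; "eef_pos": TCP position; "eef_rot": TCP orientation; "wrist_force": force on the tool from outside, world axes, zero at the start; "torque": the same for the moment, N m; "opening": opening from 0.0 (shut) to 1.0 (fully open); "grasp_force": force on a finger pad.
Only numpy, scipy, OpenCV 4.12 (cv2) and the standard library are available. Lean on these libraries where they do the work, as an engineer would, in place of code of your own. Each camera call takes 0.05 s, during which the arm holds its last target. There are 200 camera calls.

## Working session

There is one attempt and no reset: what is moved stays moved. The work goes in short steps, Python scripts to look and compute and a tool call to move; the robot and the scene stay as the last step left them, time stands still between calls to the robot, and variables do not carry over. Pictures are saved under pics/ and viewed, at most 10 in all, crops included, and the job is handed in when it is done.

Besides the shell and the picture viewer there is one more tool, called after "Request:" as a command line: name --argument value ..., lists and objects as JSON in quotes. send_rows: Moves the arm, as the interface text tells. Its arguments: {"type":"object","properties":{"dr":{"type":"array","items":{"type":"array","items":{"type":"number"}}},"xyz":{"type":"array","items":{"type":"array","items":{"type":"number"}}},"jaw":{"type":"array","items":{"type":"number"}}},"required":["dr","xyz","jaw"]}

```bash
mkdir -p pics; python3 - <<'E'
from bench import ctrl
import cv2,numpy as np
o=ctrl.get_obs();print({k:np.round(v,3) for k,v in o.items()},ctrl.tip_extent)
for n in("top","scene"):
    im=ctrl.camera(n);cv2.imwrite(f"pics/{n}0.png",im[...,::-1])
    c=ctrl.calibration(n);print(n,np.round(c["world_from_camera"],3).tolist(),np.round(c["camera_matrix"],1).tolist(),c["D"])
E
```

```text
{'time_s': np.float64(0.0), 'q': array([-1.428,  0.182,  1.608,  0.   ,  1.354, -0.206]), 'dq': array([ 0.001,  0.   , -0.001,  0.001,  0.001,  0.001]), 'joint_efforts': array([-1.0000e-03, -4.4487e+01, -3.5133e+01, -0.0000e+00,  9.0000e-03,
        0.0000e+00]), 'eef_pos': array([ 0.196, -0.54 ,  0.249]), 'eef_rot': array([-0.001,  0.985,  0.174,  0.   ]), 'wrist_force': array([-0.154,  1.027,  0.357]), 'torque': array([0.02 , 0.005, 0.006]), 'grasp_force': np.float64(0.0), 'opening': np.float64(1.003)} 0.019
top [[0.021, 0.996, -0.089, 0.455], [-1.0, 0.021, -0.001, 0.017], [0.001, 0.089, 0.996, 1.305], [0.0, 0.0, 0.0, 1.0]] [[474.9, 0.0, 322.1], [0.0, 474.9, 202.0], [0.0, 0.0, 1.0]] [-0.05092987  0.          0.          0.          0.        ]
scene [[-0.85, -0.37, 0.374, 1.037], [0.526, -0.597, 0.606, 0.766], [-0.001, 0.712, 0.702, 0.931], [0.0, 0.0, 0.0, 1.0]] [[425.6, 0.0, 315.8], [0.0, 425.6, 198.8], [0.0, 0.0, 1.0]] [-0.09459869  0.          0.          0.          0.        ]
```

View pics/top0.png

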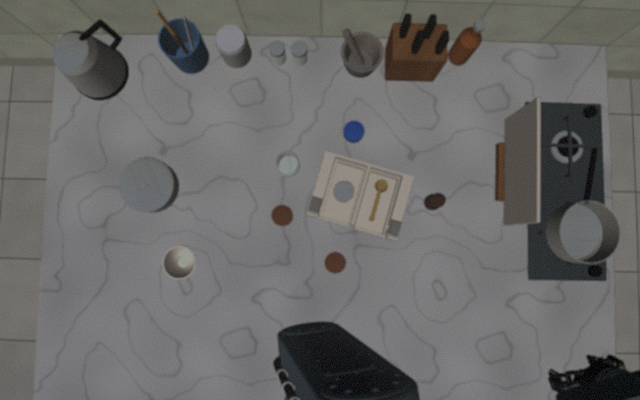

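View pics/scene0.png

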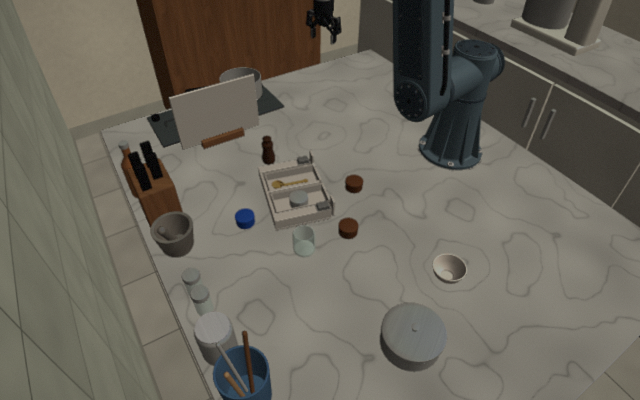

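The top view shows the drawer unit at about (360,195). A grey round tin is in its left tray (343,190), and the brass spoon is in the right tray (380,192). The grey keys are at (316,203) and (393,231).

Candidates for the tin are grey (343,190), blue (353,131), brown (282,215) and brown (335,262). Only the grey one is steel and stands in a tray, so the left key is the one to press. I'll confirm that in a crop.

```bash
python3 - <<'E'
import cv2
im=cv2.imread("pics/top0.png")[140:250,290:430]
cv2.imwrite("pics/crop0.png",cv2.resize(im,None,fx=5,fy=5,interpolation=cv2.INTER_CUBIC))
E
```

```text
(no output)
```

View pics/crop0.png

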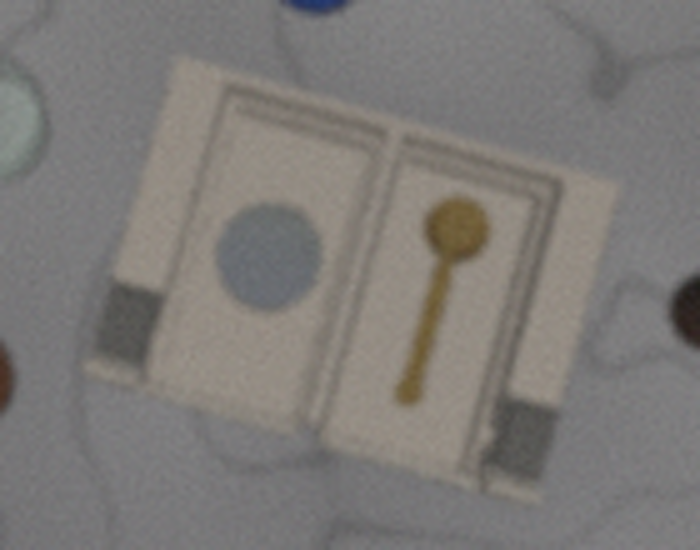

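The crop confirms it: the grey tin is in the left tray, with the left key at crop (130,323) and the tab just in front of it. The spoon is in the right tray. The right key is at crop (524,440), and the unit's rear top corners are at (178,55) and (620,185).

```bash
cat >h.py <<'E'
import numpy as np,cv2
from bench import ctrl
F=np.diag([1.,-1,-1])
def ray(n,px,z,c=None):
    c=c or ctrl.calibration(n);T=np.array(c["world_from_camera"])
    u=cv2.undistortPoints(np.array([[px]],float),np.array(c["camera_matrix"]),np.array(c["D"]))[0,0]
    d=T[:3,:3]@F@np.array([*u,1]);p=T[:3,3];return p+d*(z-p[2])/d[2]
def proj(n,P,c=None):
    c=c or ctrl.calibration(n);T=np.array(c["world_from_camera"])
    q=(np.atleast_2d(P)-T[:3,3])@T[:3,:3]@F
    return cv2.projectPoints(q,np.zeros(3),np.zeros(3),np.array(c["camera_matrix"]),np.array(c["D"]))[0][:,0]
E
python3 - <<'E'
from h import *
f=lambda x,y,z:ray("top",((x+.5)/5+290-.5,(y+.5)/5+140-.5),z)
kl=f(130,323,.054);kr=f(524,440,.054);bl=f(178,55,.042);br=f(620,185,.042)
print(kl,kr,bl,br,np.linalg.norm(kl-kr),np.linalg.norm(bl-br))
for a,b in((kl,kr),(bl,br)):
    d=a-b;print(np.degrees(np.arctan2(-d[0],d[1])), )
E
```

```text
[0.56054583 0.03540747 0.054     ] [ 0.50293672 -0.17363336  0.054     ] [0.70721056 0.01286767 0.042     ] [ 0.64147422 -0.22626131  0.042     ] 0.21683375632461122 0.24799987403825194
-15.407559941171186
-15.37087462211524
```

Request:
send_rows --dr '[[0,0,-0.8],[0,0,-1.6],[0,0,-2.4],[0,0,-3.2],[0,0,-4.0],[0,0,-4.8],[0,0,-5.6],[0,0,-6.4]]' --xyz '[[4.3,-3.6,0],[8.6,-7.2,0],[12.9,-10.8,0],[17.2,-14.4,0],[21.5,-18,0],[25.8,-21.6,0],[30.1,-25.2,0],[34.4,-28.8,0]]' --jaw '[64,64,64,64,64,64,64,64]'

```text
time_s: 1.1
eef_pos: [0.4219, -0.1504, 0.2502]
eef_rot: [0.0, 0.872, 0.489, 0.0]
wrist_force: [-0.1, -0.8, -0.1]
opening: 0.643
grasp_force: 0.0
```

```bash
cat >>h.py <<'E'
from scipy.spatial.transform import Rotation as Ro
K=np.array([.5605,.0354,.054]);U=np.array([np.cos(np.radians(-15.4)),np.sin(np.radians(-15.4)),0])
def plan(P,yaw=-15.4):
    """shift (cm) and turn (6 deg) in tool axes to TCP P, tool down with tool y at yaw"""
    o=ctrl.get_obs();R=Ro.from_quat(np.roll(o["eef_rot"],-1))
    y=np.array([np.cos(np.radians(yaw)),np.sin(np.radians(yaw)),0]);z=np.array([0,0,-1.]);x=np.cross(y,z)
    D=R.inv()*Ro.from_matrix(np.c_[x,y,z])
    print("t",o["time_s"],"pos",np.round(o["eef_pos"],4),"open",round(float(o["opening"]),3),"F",np.round(o["wrist_force"],2),"tip",ctrl.tip_extent)
    print("xyz",np.round(R.inv().apply(P-o["eef_pos"])*100,2),"dr",np.round(np.degrees(D.as_rotvec())/6,2))
E
python3 - <<'E'
from h import *
P=K-.030*U;P[2]=.20;plan(P)
E
```

```text
t 1.1 pos [ 0.4219 -0.1504  0.2502] open 0.643 F [-0.15 -0.76 -0.06] tip 0.019
xyz [22.25 -0.76  5.02] dr [ 0.    0.   -2.68]
```

Request:
send_rows --dr '[[0,0,-0.5],[0,0,-1.0],[0,0,-1.5],[0,0,-2.0],[0,0,-2.7],[0,0,-2.7],[0,0,-2.7],[0,0,-2.7]]' --xyz '[[4.4,-0.2,1.0],[8.8,-0.3,2.0],[13.2,-0.5,3.0],[17.6,-0.6,4.0],[22.2,-0.8,5.0],[22.2,-0.8,5.0],[22.2,-0.8,5.0],[22.2,-0.8,5.0]]' --jaw '[64,64,64,64,64,64,64,64]'

```text
time_s: 2.1
eef_pos: [0.5308, 0.0402, 0.2005]
eef_rot: [0.0, 0.796, 0.605, -0.0]
wrist_force: [-0.1, 0.2, 0.1]
opening: 0.641
grasp_force: 0.0
```

```bash
python3 - <<'E'
from h import *
P=K-.030*U;P[2]=.10;plan(P)
c=ctrl.calibration("wrist");im=ctrl.camera("wrist");cv2.imwrite("pics/w0.png",im[...,::-1])
import pickle;pickle.dump(c,open("c0.pkl","wb"))
V=np.array([-U[1],U[0],0])
print("key pred",proj("wrist",K,c),"corners",proj("wrist",[K+a*.017*U+b*.012*V for a,b in((1,1),(1,-1),(-1,-1),(-1,1))],c).round(0).tolist())
print("tab top front",proj("wrist",[K-.032*U+b*.0155*V+np.array([0,0,.016]) for b in(1,-1)],c))
E
```

```text
t 2.1 pos [0.5308 0.0402 0.2005] open 0.641 F [-0.14  0.19  0.06] tip 0.019
xyz [ 3.300e-01 -1.000e-02  1.005e+01] dr [ 0.    0.   -0.02]
key pred [[352.09373089 188.67492699]] corners [[370.0, 177.0], [368.0, 200.0], [335.0, 200.0], [335.0, 177.0]]
tab top front [[320.27756704 177.34719089]
 [320.35471086 208.49973139]]
```

View pics/w0.png

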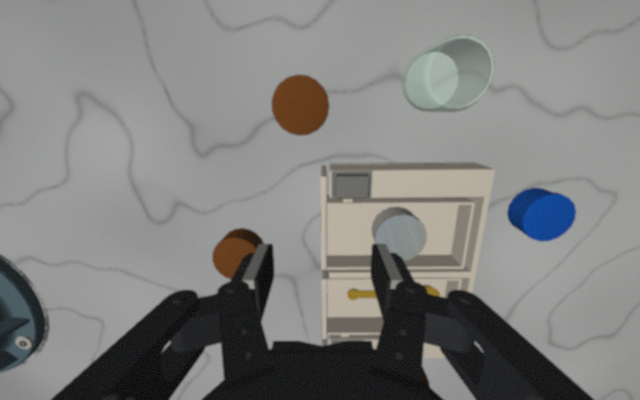

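The wrist view shows the left key at about (351,186), where I predicted (352,189), with the tab strip at x≈323. The brown look-alikes are at (300,104) and (238,253), so I'll check their clearance from the front finger.

```bash
python3 - <<'E'
from h import *;import pickle
c=pickle.load(open("c0.pkl","rb"));V=np.array([-U[1],U[0],0])
im=cv2.imread("pics/w0.png")
for n,p,z in(("tinA",(300,104),.032),("tinB",(232,255),.032)):
    d=ray("wrist",p,z,c)-K;print(n,"slide",-d@U,"lat",d@V)
d=ray("wrist",(351.5,186.5),.054,c)-K;print("key",-d@U,d@V)
g=cv2.cvtColor(im,cv2.COLOR_BGR2GRAY)[165:208,315:380]
cv2.imwrite("pics/w0c.png",cv2.resize(im[150:220,305:395],None,fx=8,fy=8,interpolation=cv2.INTER_CUBIC))
E
```

```text
tinA slide 0.05218948638921646 lat 0.08123230739377982
tinB slide 0.13660341214848795 lat -0.08720893468907888
key 0.0006722865252439214 0.0022720298673269287
```

View pics/w0c.png

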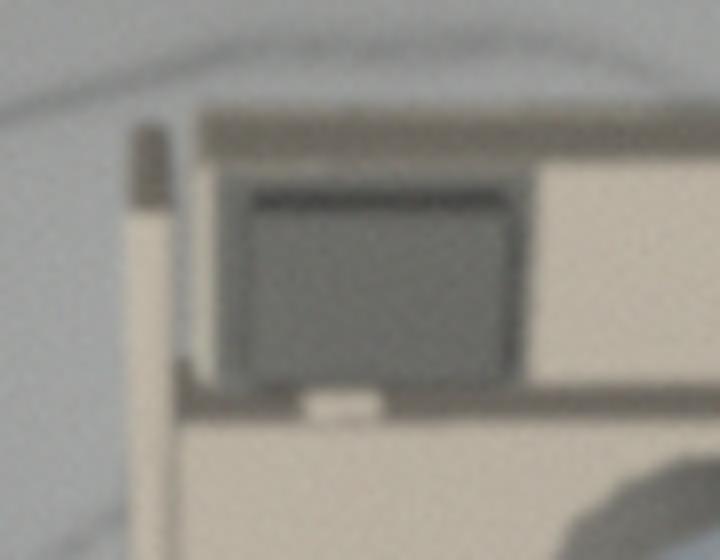

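Key top centre is at about (352,187) and the tab front edge at x≈320.6. Both agree with the estimate apart from about 1.5 mm sideways. The brown tins are well clear, so I'll descend to hover.

```bash
sed -i 's/^def plan/K=K+.0015*np.array([-U[1],U[0],0])\ndef plan/' h.py; python3 - <<'E'
from h import *
P=K-.030*U;P[2]=.086;plan(P)
E
```

```text
t 2.15 pos [0.5308 0.0401 0.2006] open 0.639 F [-0.01  0.53  0.55] tip 0.019
xyz [ 0.49 -0.02 11.46] dr [ 0.    0.   -0.02]
```

Request:
send_rows --dr '[[0,0,0],[0,0,0],[0,0,0],[0,0,0],[0,0,0],[0,0,0],[0,0,0],[0,0,0]]' --xyz '[[0.5,0,2],[0.5,0,4],[0.5,0,6],[0.5,0,8],[0.5,0,10],[0.5,0,11],[0.5,0,11.4],[0.5,0,11.4]]' --jaw '[64,64,64,64,64,64,64,64]'

```text
time_s: 3.15
eef_pos: [0.5325, 0.0457, 0.0867]
eef_rot: [0.0, 0.796, 0.606, 0.0]
wrist_force: [0.7, -0.3, 0.0]
opening: 0.639
grasp_force: 0.0
```

```bash
python3 - <<'E'
from h import *
P=K-.030*U;P[2]=.073;plan(P)
cv2.imwrite("pics/w1.png",ctrl.camera("wrist")[...,::-1])
s=ctrl.camera("scene")[140:250,240:380,::-1];cv2.imwrite("pics/s1.png",cv2.resize(s,None,fx=5,fy=5,interpolation=cv2.INTER_CUBIC))
E
```

```text
t 3.15 pos [0.5325 0.0457 0.0867] open 0.639 F [ 0.68 -0.26  0.01] tip 0.019
xyz [-0.1  -0.03  1.37] dr [ 0.   -0.   -0.01]
```

View pics/w1.png

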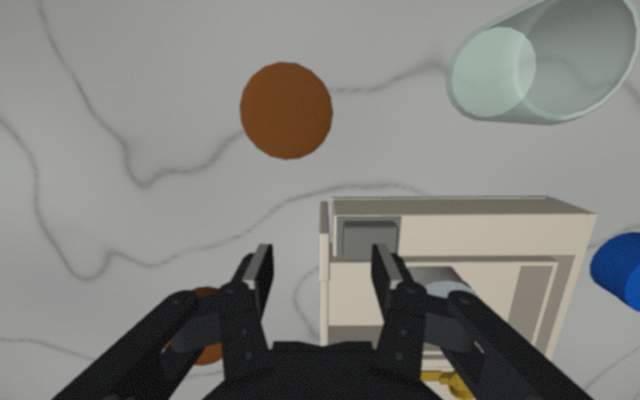

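View pics/s1.png

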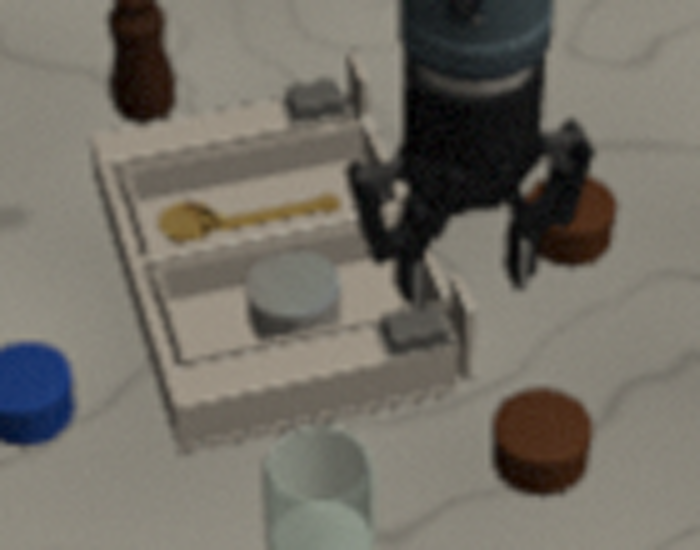

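The wrist view shows the rear finger's tip at about (380,245), right by the key at (370,240). The front finger's tip is at (265,245), with the tab at x≈324 between them. In the scene crop the gripper straddles the tab above the key, with nothing touched. I'll check the tip geometry against the picture.

```bash
python3 - <<'E'
from h import *
o=ctrl.get_obs();R=Ro.from_quat(np.roll(o["eef_rot"],-1));c=ctrl.calibration("wrist")
for e in(.008,.014,.019):
  print(e,proj("wrist",[o["eef_pos"]+R.apply([x,y,e]) for y in(.027,.0415,-.027,-.0415) for x in(.011,-.011)],c).round(0).tolist())
V=np.array([-U[1],U[0],0])
print(proj("wrist",[K+a*.017*U+b*.012*V for a,b in((1,1),(1,-1),(-1,-1),(-1,1))],c).round(0).tolist())
d=o["eef_pos"]-K;print("slide",-d@U,"lat",d@V)
E
```

```text
0.008 [[374.0, 245.0], [372.0, 281.0], [402.0, 245.0], [398.0, 281.0], [272.0, 245.0], [274.0, 281.0], [244.0, 245.0], [248.0, 281.0]]
0.014 [[372.0, 240.0], [370.0, 275.0], [399.0, 240.0], [395.0, 275.0], [274.0, 240.0], [276.0, 275.0], [247.0, 240.0], [250.0, 275.0]]
0.019 [[371.0, 236.0], [369.0, 270.0], [396.0, 236.0], [393.0, 270.0], [275.0, 236.0], [277.0, 270.0], [250.0, 236.0], [252.0, 270.0]]
[[398.0, 227.0], [395.0, 261.0], [342.0, 261.0], [343.0, 227.0]]
slide 0.02939602064890195 lat 0.001155267304214203
```

The visible tip edge (row ≈245) suggests the tips are only about 8–12 mm ahead of the TCP at this opening. I'll descend in steps and watch the force.

Request:
send_rows --dr '[[0,0,0],[0,0,0],[0,0,0],[0,0,0],[0,0,0],[0,0,0],[0,0,0],[0,0,0]]' --xyz '[[-0.1,0,0.4],[-0.1,0,0.8],[-0.1,0,1.2],[-0.1,0,1.4],[-0.1,0,1.6],[-0.1,0,1.7],[-0.1,0,1.7],[-0.1,0,1.7]]' --jaw '[64,64,64,64,64,64,64,64]'

```text
time_s: 4.25
eef_pos: [0.5321, 0.0449, 0.0694]
eef_rot: [0.0, 0.796, 0.606, 0.0]
wrist_force: [-0.4, 0.1, -0.3]
opening: 0.638
grasp_force: 0.0
```

Request:
send_rows --dr '[[0,0,0],[0,0,0],[0,0,0],[0,0,0],[0,0,0],[0,0,0],[0,0,0],[0,0,0]]' --xyz '[[0,0,0.1],[0,0,0.2],[0,0,0.3],[0,0,0.3],[0,0,0.3],[0,0,0.3],[0,0,0.3],[0,0,0.3]]' --jaw '[64,64,64,64,64,64,64,64]'

```text
time_s: 5.25
eef_pos: [0.5322, 0.0449, 0.0664]
eef_rot: [0.0, 0.796, 0.606, 0.0]
wrist_force: [-0.6, 0.5, 4.4]
opening: 0.638
grasp_force: 2.1
```

Force is 4.4 N, with 2.1 N on a finger pad, so the tray may already be out against the front finger. I'll look.

```bash
python3 - <<'E'
from h import *
plan(K-.030*U)
w=ctrl.camera("wrist")[180:320,220:420,::-1]
s=ctrl.camera("scene")[175:225,290:350,::-1]
w=cv2.resize(w,(560,392),interpolation=cv2.INTER_CUBIC);s=cv2.resize(s,(240,200),interpolation=cv2.INTER_CUBIC)
out=np.zeros((392,800,3),np.uint8);out[:,:560]=w;out[:200,560:]=s
cv2.imwrite("pics/m2.png",out)
fs=[ctrl.get_obs()["wrist_force"]];
for i in range(4): ctrl.camera("top");o=ctrl.get_obs();print(o["wrist_force"].round(2),round(float(o["grasp_force"]),2))
E
```

```text
t 5.25 pos [0.5322 0.0449 0.0664] open 0.638 F [-0.6   0.48  4.45] tip 0.019
xyz [-0.02 -0.02  1.24] dr [ 0. -0. -0.]
[-0.27  0.99  3.2 ] 2.12
[-0.34  0.5   4.13] 2.09
[0.76 0.61 4.2 ] 2.12
[-0.46  0.29  5.01] 2.06
```

View pics/m2.png

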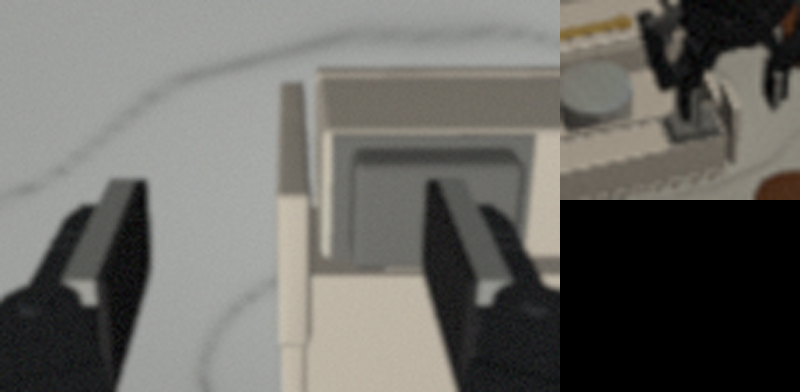

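The tray is still shut. The rear finger is on the key and pressing it by up to 3 mm. The front finger is about 27–30 mm ahead of the tab, so I'll press further.

Request:
send_rows --dr '[[0,0,0],[0,0,0],[0,0,0],[0,0,0],[0,0,0],[0,0,0],[0,0,0],[0,0,0]]' --xyz '[[0,0,0.2],[0,0,0.4],[0,0,0.5],[0,0,0.5],[0,0,0.5],[0,0,0.5],[0,0,0.5],[0,0,0.5]]' --jaw '[64,64,64,64,64,64,64,64]'

```text
time_s: 6.55
eef_pos: [0.532, 0.045, 0.0614]
eef_rot: [0.0, 0.796, 0.606, 0.0]
wrist_force: [0.5, 1.0, 5.0]
opening: 0.637
grasp_force: 3.2
```

```bash
python3 - <<'E'
from h import *
w=ctrl.camera("wrist")[180:320,220:420,::-1]
s=ctrl.camera("scene")[175:225,290:350,::-1]
w=cv2.resize(w,(560,392),interpolation=cv2.INTER_CUBIC);s=cv2.resize(s,(240,200),interpolation=cv2.INTER_CUBIC)
out=np.zeros((392,800,3),np.uint8);out[:,:560]=w;out[:200,560:]=s
cv2.imwrite("pics/m3.png",out)
F=[]
for i in range(6): ctrl.camera("top");o=ctrl.get_obs();F.append([*o["wrist_force"],o["grasp_force"]])
print(np.mean(F,0).round(2),np.std(F,0).round(2))
E
```

```text
[0.87 1.11 5.05 3.22] [0.6  0.41 0.4  0.  ]
```

View pics/m3.png

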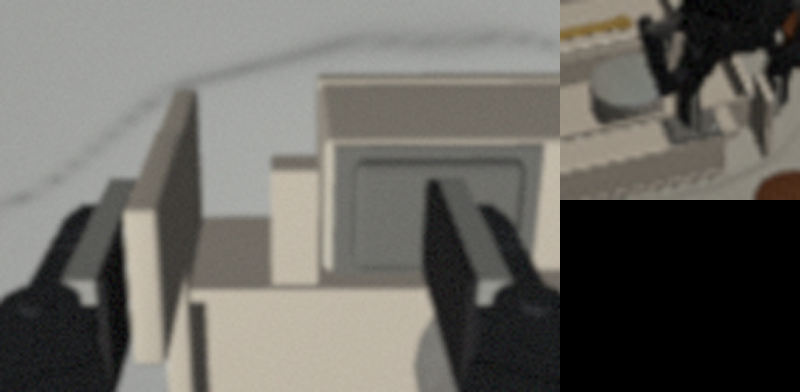

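The tray has popped out and its tab rests against the front finger at about (125,210) in the crop, with the key well down. I'll press 1 mm more for margin and check that all is still.

Request:
send_rows --dr '[[0,0,0],[0,0,0],[0,0,0],[0,0,0],[0,0,0],[0,0,0],[0,0,0],[0,0,0]]' --xyz '[[0,0,0.05],[0,0,0.1],[0,0,0.1],[0,0,0.1],[0,0,0.1],[0,0,0.1],[0,0,0.1],[0,0,0.1]]' --jaw '[64,64,64,64,64,64,64,64]'

```text
time_s: 7.95
eef_pos: [0.5321, 0.045, 0.0605]
eef_rot: [0.0, 0.796, 0.606, 0.0]
wrist_force: [0.6, 1.6, 5.6]
opening: 0.642
grasp_force: 3.3
```

```bash
python3 - <<'E'
from h import *
F=[];I=[]
for i in range(6): I.append(ctrl.camera("wrist").astype(float));o=ctrl.get_obs();F.append([*o["wrist_force"],o["grasp_force"]])
print(np.mean(F,0).round(2),np.std(F,0).round(2),o["time_s"],o["eef_pos"])
a,b=(cv2.GaussianBlur(x,(5,5),2) for x in (I[0],I[-1]));print(np.abs(a-b).max())
g=I[-1][180:320,220:420].astype(np.uint8)[...,::-1];cv2.imwrite("pics/m4.png",g)
m3=cv2.resize(cv2.imread("pics/m3.png")[:,:560],(200,140),interpolation=cv2.INTER_AREA)
print("mean/max diff to before",np.abs(cv2.GaussianBlur(g,(5,5),2).astype(float)-cv2.GaussianBlur(m3,(5,5),2)).mean())
E
```

```text
[0.64 1.16 5.61 3.32] [0.49 0.33 0.51 0.  ] 8.25 [0.53208332 0.04495038 0.06045529]
4.6610322729959925
mean/max diff to before 1.3031428571428572
```

The force is steady at about 5.5 N, the key is almost fully down, and nothing is moving. Handing in.

```bash
python3 -c "
from bench import ctrl
print(ctrl.hand_in())"
```

```text
the job is handed in; nothing more can be done
None
```

I handed in with the left tray (the one with the round tin) popped out about 27 mm and resting still against the front finger, and the rear finger holding its key almost fully down at about 5.5 N; nothing else was touched.

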